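# Shift the coil winder into the blue gear

### The job

On the green coil winder, push the white-knobbed gear lever out of its parking slot and through the gate into the corner slot marked by the blue button, until it is fully home, then take your hand away. Only push the lever, never pull it upwards or force it hard against the gate; do not shift it into any other marked slot on the way, and leave the other things on the bench where they are.

Things in the scene. Friction and masses are not known exactly. Their poses are not given: they have to be found in the camera images.
- gate (a point): Centre of the shift gate, at the top face of the aluminium gate plate (118 mm above the bench). Its x runs along the slots (at yaw 0 away from the robot), y across them. Three slots along x at y = -26, 0, +26 mm, crossed at x = 0 by the neutral corridor along y: six slot ends at x = +-28 mm. Tongues 11 mm wide with round noses between the slots block the stem (10 mm thick; slots 15 mm wide).
- winder: Green coil winder, fixed to the bench; origin on the bench under the gate's centre, axes as the gate's. Gearbox 150 x 150 mm; gate plate 136 (x) x 110 mm (y), black inside the gate. Spindle and bobbin towards +y. Nothing on it but the lever is higher than 121 mm. The lever can cross between columns only while its knob is within 9 mm of x = 0 (gate frame).
- knob: White ball knob, 30 mm in diameter, on top of the gear lever; origin at the ball's centre, 172 mm above the lever's pivot (20 mm above the bench under the gate's centre), so 192 mm above the bench when upright. It tilts both ways: the knob moves up to 48 mm either way along the gate's x and 45 mm along y. It needs about 3 N sideways and stays where left. z = along the stem.
- lever_foot (a point): Point on the axis of the lever's steel stem at the height of the gate plate (96 mm from the pivot): shows where in the gate the stem stands. Fully home in a slot it is 27 mm from the gate's centre line along x.
- shift_along (a joint): Tilt of the lever along the slots, rad: 0 in the neutral corridor, +0.284 at the +x ends of the slots, -0.284 at the -x ends (hard stops). Starts in the middle slot's -x end (the parking slot, no marker).
- shift_cross (a joint): Tilt of the lever across the slots, rad: 0 in the middle column, +0.2645 in the column at +y, -0.2645 in the column at -y (hard stops).
- shift_pull (a joint): How far the lever is pulled up along its stem, m: 0 when down (a spring holds it down with 15 N), 0.020 pulled out. It is to stay down.
- mark_blue: Blue round button (24 mm across, 2.5 mm high, fixed, origin under its centre) on the gate plate at one of the four corner slots, at x = +-50, y = +-32 mm in the gate's frame: the nearest corner slot is the one it marks, the wanted one. Which corner is which colour changes. With the lever fully home in a corner slot the stem's foot is 24 mm from that slot's button.
- mark_red: Red button like the blue one, at another corner slot.
- mark_yellow: Yellow button like the blue one, at another corner slot.
- mark_black: Black button like the blue one, at another corner slot.
- mark_white: White button, 18 mm across, at x = +50, y = 0 in the gate's frame: marks the middle slot opposite the parking slot.
- bobbin_a: Loose bobbin wound with copper, 44 mm across, 32 mm high, standing on the winder's base plate beside the gearbox; origin under its centre.
- bobbin_b: Loose bobbin, red winding, same size, beside the other.
- pcb: Loose green circuit board 90 x 65 mm with parts on it, 20 mm high in all, origin under its centre.
- flux_jar: Loose amber jar, 44 mm across, 55 mm high, origin under its centre.
- blue_can: Loose blue can, 42 mm across, 100 mm high, origin under its centre.
- driver: Loose screwdriver lying on the bench, along its own x axis.
- parts_tray: Loose grey divided tray, 100 x 140 x 30 mm, origin under its centre.

How it is judged:
On the way:
1. the lever has been pushed across in the neutral corridor to an outer column (value of joint shift_along between -0.15 and 0.15 rad and (value of joint shift_cross above 0.2 rad or value of joint shift_cross below -0.2 rad)).
At the end, for the whole second after the job is handed in: The lever rests in the blue-marked slot, its stem's foot within 30 mm of the blue button's centre (24 mm at the stop, so within about 6 mm of the slot's end), pulled up by less than 5 mm, at rest; the loose things are within 20 mm of where they stood (horizontal distance between lever_foot and mark_blue below 0.03 m and value of joint shift_pull below 0.005 m and velocity of joint shift_along between -0.05 and 0.05 rad/s and distance of each of bobbin_a, bobbin_b, pcb, flux_jar, blue_can, driver, parts_tray from where it was at the start of the episode below 0.02 m); the robot touches nothing.
It fails at once if the lever is shifted into a slot marked by another colour (horizontal distance between lever_foot and mark_red below 0.03 m or horizontal distance between lever_foot and mark_yellow below 0.03 m or horizontal distance between lever_foot and mark_black below 0.03 m or horizontal distance between lever_foot and mark_white below 0.027 m).
It fails at once if the lever is pulled up by more than 10 mm (value of joint shift_pull above 0.01 m).
It fails at once if the lever is forced (over 90 N from the fingers) (contact force between the fingers and knob above 90 N).
It fails at once if another thing on the bench is moved by more than 20 mm or lifted (distance of any of bobbin_a, bobbin_b, pcb, flux_jar, blue_can, driver, parts_tray from where it was at the start of the episode above 0.02 m).
It also fails if it takes over 45 s, if anything falls off the work surface, if the arm or the gripper's body presses on something with over 40 N, if the wrist force passes 120 N, or if a joint passes its speed limit or range.

### The arm

A 6-joint arm with a two-finger parallel gripper is mounted at the origin on the work surface. World frame = base frame: x ahead of the robot, y to its left, z up, the work surface at z = 0. Lengths are in m, angles in rad, forces in N, time in s.
With the tool pointing down it reaches from about 0.325 to 0.85 m from the base axis. Payload 15.5 kg.
Tool frame: the origin (TCP) lies midway between the tips of the shut fingers; the grasp point (between the pads) lies 19 mm behind it (grip_point_offset is the distance from the TCP to the grasp point, in m); z points along the fingers, y is the direction in which the jaws open and shut (so a half turn about z gives the same grasp; the last joint's range is limited). The gripper opens to 91 mm and grips with 3 to 60 N. Pads are 32 mm wide; open, the fingers measure 118 mm over their backs; the gripper's body (76 mm by 178 mm) begins 60 mm behind the grasp point.
Start: joints at [1.113, 0.494, 1.345, -0, 1.302, -0.096], TCP at [0.221, 0.585, 0.214] pointing down, gripper open.
Joint ranges: [-2.91, 2.91], [-0.82, 2.16], [0.22, 2.67], [-1.22, 4.37], [0.12, 2.79], [-3.08, 3.08]. Speed limits (rad/s): [1.89, 1.89, 2.57, 3.01, 3.01, 3.01].

### API

Orientations are given as a unit quaternion [x, y, z, w].
In Python, from cell import * gives the robot as it stands.
- The arm moves only by the shell command python3 -m creep 'ROWS' [OPENING] [FORCE]. ROWS is JSON, a list that holds one entry, the list of rows, each a list of 6 numbers: the shift along the tool's x, y, z in cm, then the turn, a rotation vector about the tool's x, y, z in degrees. In form: [[[x, y, z, rx, ry, rz], ...]]. A call has 1 to 5 rows; each row shifts and turns the commanded pose from where the row before left it, along the tool's axes as they then stand; what a row does not reach is not made up. A row lasts 1/12 s, in which the tool goes at most 41.7 mm and 7.16 degrees, less where a joint would pass 70% of its speed; a pose out of reach is approached as far as the arm can. A call is refused whole if a number of a shift passes 4.17 or a number of a turn 7.16, either way. A call with a gripper value outside its range is refused whole. OPENING is the finger opening in cm, from 0 to 9.12, set as the call begins (- or left out, the last holds). The fingers move at their own pace and stop on an object; FORCE is the grip in N (left out, the last holds). Time passes only in rows, so rows that do not move let the fingers close. It gives the time, the measured TCP pose, the force and the opening at its end, in the units of the state.
- get_state(): the state, without advancing time (a new reading comes with each control period).
- grab_frame(name): name is "side" or "top"; returns the picture (400x640x3 uint8, red, green, blue); there is no depth.
- camera_model(name): a dict with "mtx" (3x3 intrinsics, pixels), "xyz" and "attitude" of the camera in the world. Camera axes: x right, y up, looking along -z (the intrinsics and any distortion apply to the point x, -y, -z); pixel columns grow to the right and rows downward; lengths in m; the calibration is good to about 2 mm. A picture is of the moment at which its call begins. camera_model takes no time and is no camera call.
- finish_job(): hands the job in, once; it reports no verdict.
The state is a dict: "clock": time; "joints": joint angles; "dq": joint speeds; "effort": joint torques, N m; "position": TCP position; "eef_rot": TCP orientation; "contact_force": force on the tool from outside, world axes, zero at the start; "ft_torque": the same for the moment, N m; "width": finger opening in m.
Only numpy, scipy, OpenCV 4.12 (cv2) and the standard library are available. Lean on these libraries where they do the work, as an engineer would, in place of code of your own. Each camera call takes 0.05 s, during which the arm holds its last target. There are 200 camera calls.

## Working session

There is one attempt and no reset: what is moved stays moved. The work goes in short steps, Python scripts to look and compute and a shell command to move; the robot and the scene stay as the last step left them, time stands still between calls to the robot, and variables do not carry over. Pictures are saved under pics/ and viewed, about 8 in all and at most 12, crops included, and the job is handed in when it is done.

```bash
mkdir -p pics; ls; python3 - <<'E'
from cell import *
import cv2
s=get_state();print(s)
for n in("top","side"):
    cv2.imwrite(f"pics/{n}0.png",grab_frame(n)[:,:,::-1]);print(n,camera_model(n))
E
```

```text
pics
{'clock': 0.0, 'joints': array([ 1.11353101e+00,  4.94186014e-01,  1.34614256e+00, -4.06994781e-06,
        1.30250150e+00, -9.54766359e-02]), 'dq': array([-0.00033823, -0.00135034, -0.00076803, -0.00099836, -0.00086637,
       -0.00078268]), 'effort': array([-2.52397724e-03, -8.78841233e+01, -3.81860411e+01,  7.05509260e-02,
        5.33253851e-02, -6.30202612e-05]), 'position': array([0.22102976, 0.58419662, 0.21333264]), 'eef_rot': array([ 1.79908825e-01,  9.83683095e-01, -5.95767202e-04, -1.66937815e-04]), 'contact_force': array([-0.64371768, -0.11778958, -0.05690593]), 'ft_torque': array([-0.02968727, -0.01195268,  0.03423591]), 'width': 0.09123826678025554}
top {'mtx': array([[387.44460619,   0.        , 315.58381297],
       [  0.        , 387.44460619, 206.46924382],
       [  0.        ,   0.        ,   1.        ]]), 'xyz': array([0.47628828, 0.03217074, 1.20715275]), 'attitude': array([-0.03567963,  0.03727677,  0.7062116 , -0.70611796])}
side {'mtx': array([[384.65460342,   0.        , 317.15617446],
       [  0.        , 384.65460342, 198.12317474],
       [  0.        ,   0.        ,   1.        ]]), 'xyz': array([ 0.07971353, -0.86286754,  0.92310863]), 'attitude': array([ 0.43492357, -0.11087253, -0.22444937,  0.86496893])}
```

View pics/top0.png

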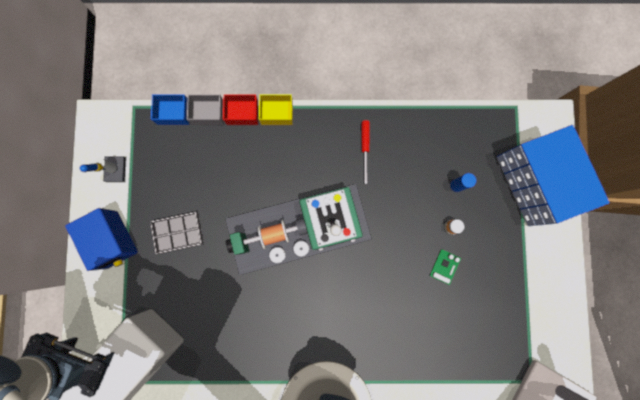

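View pics/side0.png

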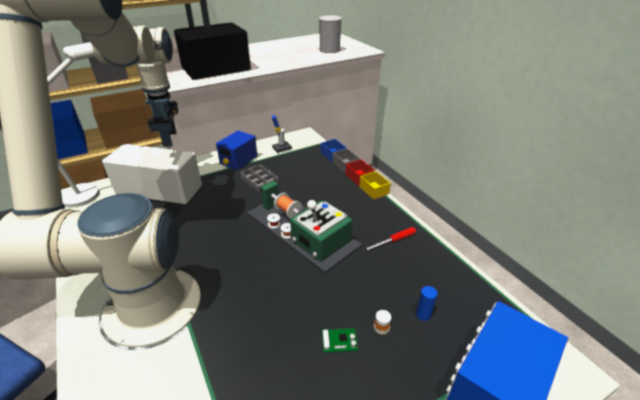

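The top view shows the winder at about (330,215), with blue at about (315,204), yellow at (337,198) and red at (347,232). Next I'll measure the buttons and knob, and take a crop.

```bash
cat > h.py <<'E'
from cell import *
import cv2,numpy as np
from scipy.spatial.transform import Rotation as R
def ray(n,u,v):
    c=camera_model(n);K=c["mtx"]
    d=np.array([(u-K[0,2])/K[0,0],-(v-K[1,2])/K[1,1],-1.]);return c["xyz"],R.from_quat(c["attitude"]).apply(d)
def onz(n,u,v,z):
    o,d=ray(n,u,v);return o+d*(z-o[2])/d[2]
def proj(n,p):
    c=camera_model(n);q=R.from_quat(c["attitude"]).inv().apply(np.array(p)-c["xyz"]);K=c["mtx"]
    return K[0,0]*q[0]/-q[2]+K[0,2],K[1,1]*-q[1]/-q[2]+K[1,2]
def crop(n,im,u0,v0,w,h,k,f):
    cv2.imwrite(f,cv2.resize(im[v0:v0+h,u0:u0+w,::-1],None,fx=k,fy=k,interpolation=cv2.INTER_CUBIC))
E
python3 - <<'E'
from h import *
for n,b in(("top",(295,180,75,75)),("side",(285,190,75,80))):
    im=cv2.imread(f"pics/{n}0.png")[:,:,::-1]
    u0,v0,w,h=b
    crop(n,im,*b,7,f"pics/{n}c.png")
    hsv=cv2.cvtColor(np.ascontiguousarray(im[v0:v0+h,u0:u0+w]),cv2.COLOR_RGB2HSV)
    for c,lo,hi in(("blue",(100,120,80),(125,255,255)),("yellow",(22,120,120),(35,255,255)),("red",(0,150,100),(8,255,255))):
        m=cv2.inRange(hsv,lo,hi);k,_,st,ce=cv2.connectedComponentsWithStats(m)
        for i in range(1,k):
            if st[i,4]>8:
                u,v=ce[i]+[u0,v0];print(n,c,st[i,4],u.round(1),v.round(1),onz(n,u,v,.12).round(4))
E
```

```text
top blue 38 315.1 203.3 [0.598  0.0312 0.12  ]
top yellow 41 336.9 197.6 [ 0.614  -0.0307  0.12  ]
top red 33 346.3 231.4 [ 0.5188 -0.0564  0.12  ]
side blue 19 324.4 205.4 [0.6017 0.0336 0.12  ]
side yellow 21 337.9 213.8 [ 0.6181 -0.0273  0.12  ]
side red 21 316.6 227.6 [ 0.5229 -0.0537  0.12  ]
```

View pics/topc.png

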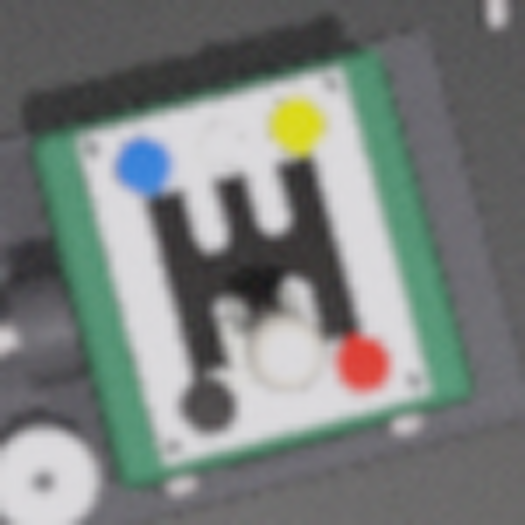

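View pics/sidec.png

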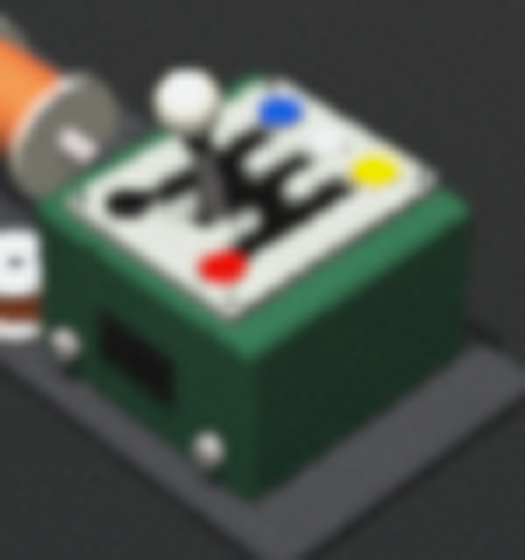

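Averaging the two views puts the gate centre at about (0.560, -0.011) with yaw of about 15°. Blue is the +x, +y corner. The parked knob is at crop (287,352), which is pixel (336,230). I'll shut the fingers and turn the tool so that tool y is gate +x and tool x is gate +y, raising it as it turns.

```bash
python3 -m creep '[[[0,0,-1,0,0,6.8],[0,0,-1,0,0,6.8],[0,0,-1,0,0,6.8],[0,0,-1,0,0,6.8]]]' 0 20
python3 -m creep '[[[0,0,-1,0,0,6.8],[0,0,0,0,0,6.8],[0,0,0,0,0,6.8],[0,0,0,0,0,6.8],[0,0,0,0,0,0]]]'
cat >> h.py <<'E'
C=np.array([.5605,-.0113]);Y=np.radians(15)
M=np.array([[np.cos(Y),np.sin(Y)],[-np.sin(Y),np.cos(Y)]])
def gate(p): return M@(np.array(p)[:2]-C)
def st():
    s=get_state();r=R.from_quat(s["eef_rot"]).as_matrix()
    print("t",s["clock"],"gate mm",(gate(s["position"])*1e3).round(1),"z",s["position"][2].round(4),"tooly yaw",np.degrees(np.arctan2(r[1,1],r[0,1])).round(1),"F",s["contact_force"].round(1),"j6",s["joints"][5].round(2),"w",round(s["width"],4), "tilt",r[2,2].round(4))
E
python3 -c "
from h import *
st()
im=cv2.imread('pics/top0.png')
print('knob gate',gate(onz('top',336,230.3,.185)),gate(onz('side',285+187/7,190+98/7,.185)))"
```

```text
clock: 0.43
position: [0.2211, 0.5843, 0.254]
eef_rot: [0.409, 0.913, -0.0, -0.0]
contact_force: [-0.6, -0.7, -0.2]
width: 0.0674
clock: 0.85
position: [0.2212, 0.5844, 0.2636]
eef_rot: [0.612, 0.791, -0.0, 0.0]
contact_force: [0.2, 0.7, 0.3]
width: 0.0342
t 0.85 gate mm [-173.6  663.2] z 0.2636 tooly yaw 14.5 F [0.2 0.7 0.3] j6 0.86 w 0.0342 tilt -1.0
knob gate [-0.04333921 -0.00148602] [-0.03167224  0.00667408]
```

```bash
python3 -m creep '[[[-3.9,0.3,0,0,0,0],[-3.9,0.3,0,0,0,0],[-3.9,0.3,0,0,0,0],[-3.9,0.3,0,0,0,0],[-3.9,0.3,0,0,0,0]]]'
python3 -m creep '[[[-3.9,0.3,0,0,0,0],[-3.9,0.3,0,0,0,0],[-3.9,0.3,0,0,0,0],[-3.9,0.3,0,0,0,0],[-3.9,0.3,0,0,0,0]]]'
python3 -m creep '[[[-3.9,0.3,0,0,0,0],[-3.9,0.3,0,0,0,0],[-3.9,0.3,0,0,0,0],[-3.9,0.3,0,0,0,0],[0,0,0,0,0,0]]]'
python3 -c "
from h import *
st()"
```

```text
clock: 1.27
position: [0.2857, 0.3981, 0.2637]
eef_rot: [0.608, 0.794, -0.0, 0.0]
contact_force: [2.0, 0.2, 0.2]
width: 0.0013
clock: 1.68
position: [0.3503, 0.2135, 0.264]
eef_rot: [0.608, 0.794, 0.0, 0.0]
contact_force: [1.7, -0.1, -0.1]
width: 0.0004
clock: 2.1
position: [0.4039, 0.0621, 0.264]
eef_rot: [0.61, 0.793, -0.0, 0.001]
contact_force: [0.1, 0.7, 0.5]
width: 0.0004
t 2.1 gate mm [-132.2  111.4] z 0.264 tooly yaw 14.8 F [0.1 0.7 0.5] j6 -0.25 w 0.0004 tilt -1.0
```

```bash
python3 -m creep '[[[-3.7,0.9,0,0,0,0],[-3.7,0.9,0,0,0,0],[-3.7,0.9,0,0,0,0],[0,0,0,0,0,0]]]'
python3 -m creep '[[[0,0,3.2,0,0,0],[0,0,3.2,0,0,0],[0,0,3.2,0,0,0],[0,0,0,0,0,0]]]'
python3 -c "
from h import *
st()
crop('side',grab_frame('side'),265,160,110,90,6,'pics/s1.png')"
```

```text
clock: 2.43
position: [0.4594, -0.0375, 0.2639]
eef_rot: [0.609, 0.793, -0.0, 0.001]
contact_force: [-1.0, 0.5, -0.5]
width: 0.0004
clock: 2.77
position: [0.4535, -0.0322, 0.1636]
eef_rot: [0.608, 0.794, -0.002, -0.003]
contact_force: [-1.6, 1.4, 0.5]
width: 0.0006
t 2.7667 gate mm [-108.7    7.5] z 0.1636 tooly yaw 15.1 F [-1.6  1.4  0.5] j6 -0.47 w 0.0006 tilt -1.0
```

View pics/s1.png

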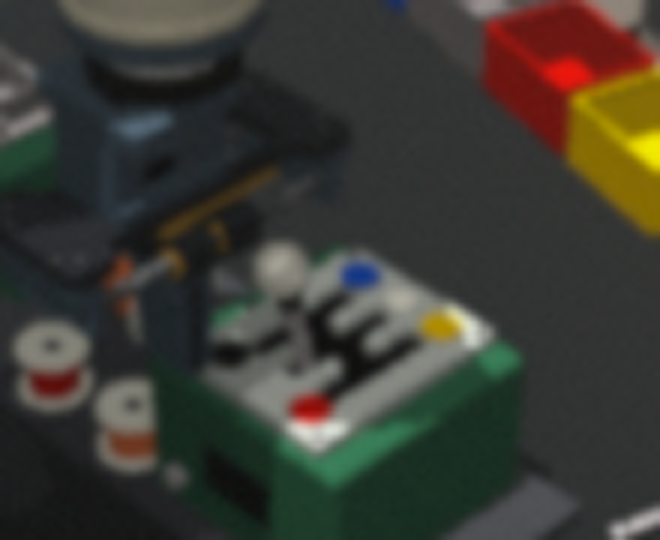

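The shut fingers (lower-left of the crop, near (180,310)) stand behind the knob at crop (282,270), with clear space between. I'll push along +x in small rows and watch the force.

```bash
python3 -m creep '[[[-0.6,1,0,0,0,0],[0,1,0,0,0,0],[0,0,0,0,0,0]]]'
python3 -m creep '[[[0,0.7,0,0,0,0],[0,0.7,0,0,0,0],[0,0,0,0,0,0]]]'
python3 -m creep '[[[0,0.7,0,0,0,0],[0,0.7,0,0,0,0],[0,0,0,0,0,0]]]'
python3 -m creep '[[[0,0.7,0,0,0,0],[0,0.7,0,0,0,0],[0,0,0,0,0,0]]]'
python3 -c "
from h import *
st()
crop('top',grab_frame('top'),295,170,80,80,7,'pics/t2.png')"
```

```text
clock: 3.07
position: [0.4802, -0.0334, 0.1697]
eef_rot: [0.609, 0.793, 0.001, 0.002]
contact_force: [-0.7, -0.1, 0.1]
width: 0.0004
clock: 3.32
position: [0.4924, -0.0295, 0.1685]
eef_rot: [0.609, 0.793, 0.0, 0.001]
contact_force: [0.4, -0.0, 0.8]
width: 0.0004
clock: 3.57
position: [0.5054, -0.026, 0.168]
eef_rot: [0.61, 0.793, -0.0, 0.0]
contact_force: [-3.7, -0.9, 2.5]
width: 0.0003
clock: 3.82
position: [0.5189, -0.0225, 0.1679]
eef_rot: [0.61, 0.793, 0.0, 0.0]
contact_force: [-2.9, -0.9, 2.3]
width: 0.0005
t 3.8167 gate mm [-43.1   0. ] z 0.1679 tooly yaw 14.9 F [-2.9 -0.9  2.3] j6 -0.42 w 0.0005 tilt -1.0
```

View pics/t2.png

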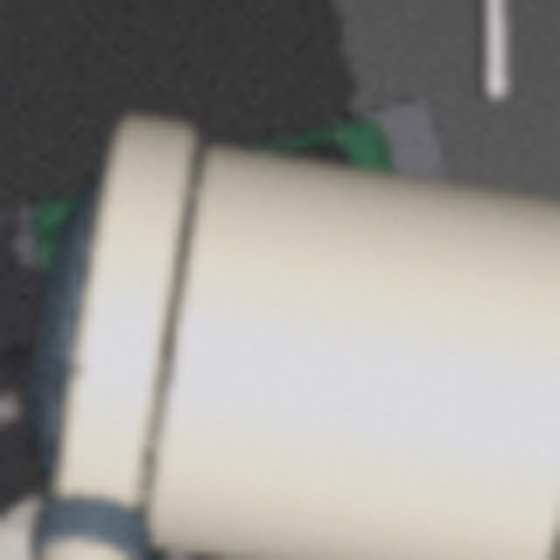

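The arm hides the gate from the top camera. The contact force of about 3 N fits the lever being pushed. I'll push about 14 mm more and look from the side.

```bash
python3 -m creep '[[[0,0.7,0,0,0,0],[0,0.7,0,0,0,0],[0,0,0,0,0,0]]]'
python3 -c "
from h import *
st()
crop('side',grab_frame('side'),265,160,110,90,6,'pics/s2.png')
for z in (-28,-14,0,14): 
    p=C+M.T@[z/1e3,0]; u,v=proj('side',[*p,.192]); print(z,((u-265)*6),((v-160)*6))"
```

```text
clock: 4.12
position: [0.5326, -0.0189, 0.168]
eef_rot: [0.61, 0.793, 0.0, 0.0]
contact_force: [-3.5, 0.0, 1.2]
width: 0.001
t 4.1167 gate mm [-29.   -0.1] z 0.168 tooly yaw 14.9 F [-3.5  0.   1.2] j6 -0.41 w 0.001 tilt -1.0
-28 294.0112227419294 255.95910206679434
-14 313.29266327591074 244.6857890805855
0 332.3283838928895 233.55614158069943
14 351.1230519817492 222.56743067685318
```

View pics/s2.png

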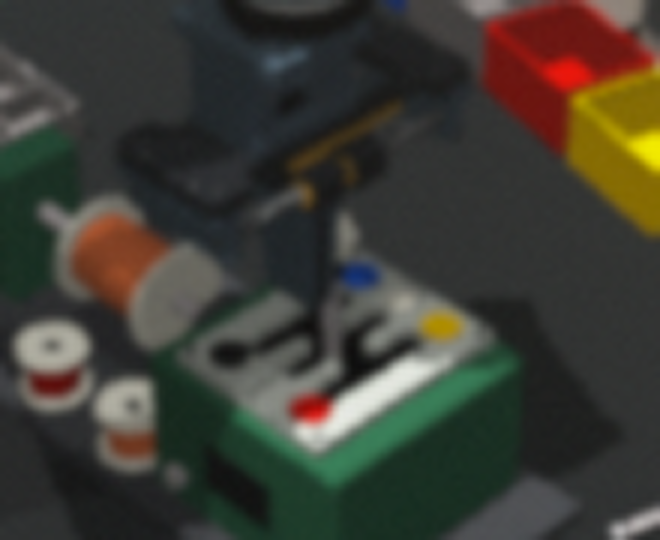

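The knob's right edge is visible at about (357,235), so its centre is near (330,235). That matches x ≈ 0 (expected 332,234). Now I'll back off and go round to its -y side.

```bash
python3 -m creep '[[[0,-1.5,0,0,0,0],[0,-1.5,0,0,0,0],[-2,0,0,0,0,0],[-2,0,0,0,0,0],[-1.7,0,0,0,0,0]]]'
python3 -m creep '[[[0,2,0,0,0,0],[0,2,0,0,0,0],[0,1.9,0,0,0,0],[0,0,0,0,0,0],[0,0,0,0,0,0]]]'
python3 -c "
from h import *
st()
crop('side',grab_frame('side'),265,160,110,90,6,'pics/s3.png')"
```

```text
clock: 4.58
position: [0.5174, -0.0828, 0.1681]
eef_rot: [0.61, 0.793, 0.0, 0.0]
contact_force: [0.5, 0.6, 0.8]
width: 0.0002
clock: 5.0
position: [0.5746, -0.0665, 0.1676]
eef_rot: [0.609, 0.793, 0.0, 0.0]
contact_force: [-0.3, -0.2, 0.1]
width: 0.0009
t 5.0 gate mm [ -0.7 -57. ] z 0.1676 tooly yaw 14.9 F [-0.3 -0.2  0.1] j6 -0.48 w 0.0009 tilt -1.0
```

Now I'll push +y. Contact is expected near y = -31, and the end of travel near +14.

```bash
python3 -m creep '[[[1.2,0,0,0,0,0],[1.2,0,0,0,0,0],[0.6,0,0,0,0,0],[0,0,0,0,0,0]]]'
python3 -m creep '[[[0.6,0,0,0,0,0],[0.6,0,0,0,0,0],[0,0,0,0,0,0]]]'
python3 -m creep '[[[0.6,0,0,0,0,0],[0.6,0,0,0,0,0],[0,0,0,0,0,0]]]'
python3 -c "
from h import *
st()"
```

```text
clock: 5.38
position: [0.5657, -0.0363, 0.1682]
eef_rot: [0.609, 0.793, -0.0, -0.0]
contact_force: [0.9, -0.9, -0.3]
width: 0.0007
clock: 5.63
position: [0.563, -0.0252, 0.168]
eef_rot: [0.61, 0.793, 0.0, -0.0]
contact_force: [0.9, -2.1, 0.9]
width: 0.0001
clock: 5.88
position: [0.5597, -0.0135, 0.1677]
eef_rot: [0.61, 0.793, -0.0, -0.0]
contact_force: [0.3, -0.7, -1.4]
width: 0.0007
t 5.8833 gate mm [-1.3 -1.9] z 0.1677 tooly yaw 14.9 F [ 0.3 -0.7 -1.4] j6 -0.39 w 0.0007 tilt -1.0
```

```bash
python3 -m creep '[[[0.6,0,0,0,0,0],[0,0,0,0,0,0]]]'
python3 -c "
from h import *
st()
crop('side',grab_frame('side'),265,160,110,90,6,'pics/s4.png')
for y in (0,15,30,45): 
    p=C+M.T@[0,y/1e3]; u,v=proj('side',[*p,.19]); print(y,((u-265)*6),((v-160)*6))"
```

```text
clock: 6.05
position: [0.5584, -0.0079, 0.1677]
eef_rot: [0.61, 0.793, -0.0, -0.0]
contact_force: [0.5, -0.6, -1.0]
width: 0.0003
t 6.05 gate mm [-1.2  3.8] z 0.1677 tooly yaw 14.9 F [ 0.5 -0.6 -1. ] j6 -0.38 w 0.0003 tilt -1.0
0 332.32240593448057 236.58106522819583
15 312.6493816044308 224.49763502557164
30 293.25181320095953 212.58339347472094
45 274.12395566453824 200.834811884546
```

View pics/s4.png

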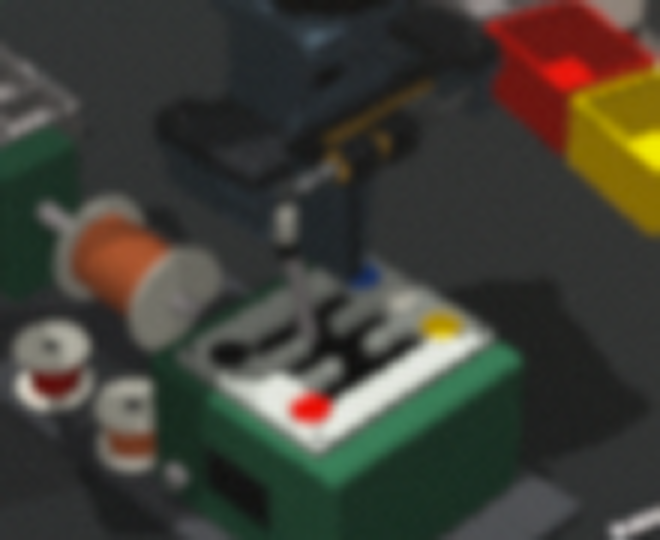

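```bash
python3 -c "
from h import *
for x in(-14,-7,0):
  for y in (10,14,19): 
    f=C+M.T@[x/1e3,y/1e3];k=C+M.T@[x*.00179,y*.00179]; print(x,y,'foot',(np.array(proj('side',[*f,.118]))-[265,160])*6,'knob',(np.array(proj('side',[*k,.188]))-[265,160])*6)
print('tip left edge',(np.array(proj('side',[*(C+M.T@[-.0147,-.0122]),.168]))-[265,160])*6,(np.array(proj('side',[*(C+M.T@[-.0147,.0198]),.168]))-[265,160])*6)
im=cv2.imread('pics/s4.png');cv2.imwrite('pics/s4b.png',cv2.resize(cv2.convertScaleAbs(im[170:390,180:440],alpha=1.6),None,fx=3,fy=3))"
```

```text
-14 10 foot [301.05190481 344.69950623] knob [274.73748653 244.90753357]
-14 14 foot [296.00652097 341.36773784] knob [265.48874875 239.07895699]
-14 19 foot [289.72568015 337.22012339] knob [254.0154885  231.84848105]
-7 10 foot [310.26119372 339.03001596] knob [291.91301321 234.99217937]
-7 14 foot [305.21448293 335.71879325] knob [282.65879622 229.22994124]
-7 19 foot [298.93191103 331.59670353] knob [271.17824478 222.08145193]
0 10 foot [319.41410893 333.3952309 ] knob [308.89466368 225.18874904]
0 14 foot [314.36618173 330.10436526] knob [299.63567787 219.49172852]
0 19 foot [308.08201685 326.00756641] knob [288.14872152 212.42384578]
tip left edge [328.52376934 291.43471422] [286.87383799 264.99804109]
```

View pics/s4b.png

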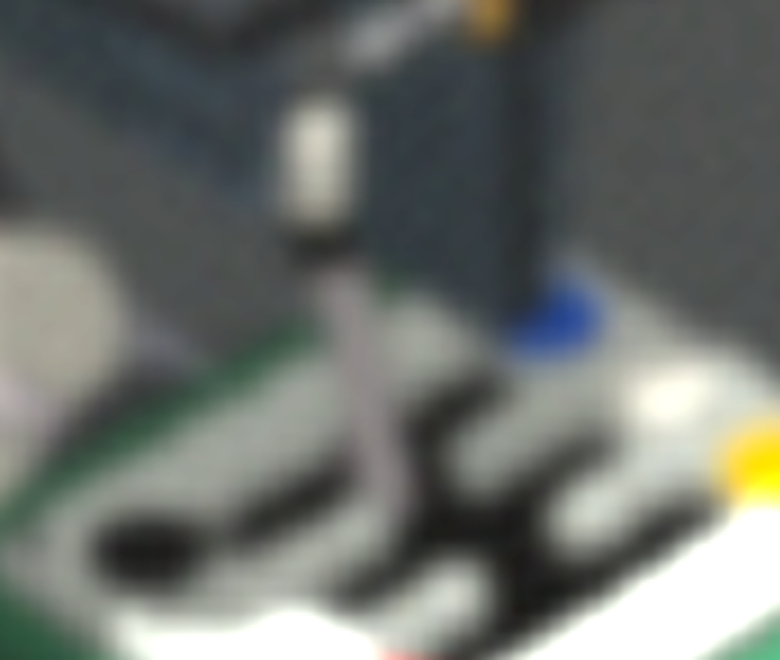

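The stem foot is at about (312,333), so the gate position is about (-2, 15) mm, in the corridor and moving to +y. I'll continue gently to the stop.

```bash
python3 -m creep '[[[0.5,0,0,0,0,0],[0.5,0,0,0,0,0],[0,0,0,0,0,0]]]'
python3 -m creep '[[[0.3,0,0,0,0,0],[0,0,0,0,0,0]]]'
python3 -c "
from h import *
st()"
```

```text
clock: 6.35
position: [0.5559, 0.0018, 0.1679]
eef_rot: [0.61, 0.793, 0.0, -0.0]
contact_force: [0.4, -1.2, -1.1]
width: 0.0001
clock: 6.52
position: [0.5554, 0.0042, 0.1679]
eef_rot: [0.61, 0.793, -0.0, 0.0]
contact_force: [0.3, -3.9, -1.5]
width: 0.0003
t 6.5167 gate mm [-1.  16.3] z 0.1679 tooly yaw 14.9 F [ 0.3 -3.9 -1.5] j6 -0.36 w 0.0003 tilt -1.0
```

```bash
python3 -m creep '[[[0.3,0,0,0,0,0],[0,0,0,0,0,0]]]'
python3 -m creep '[[[0.2,0,0,0,0,0],[0,0,0,0,0,0]]]'
python3 -c "
from h import *
st()"
```

```text
clock: 6.68
position: [0.5546, 0.0068, 0.1679]
eef_rot: [0.61, 0.793, -0.0, 0.0]
contact_force: [2.2, -5.3, -3.6]
width: 0.0004
clock: 6.85
position: [0.5542, 0.0084, 0.1678]
eef_rot: [0.61, 0.793, -0.0, 0.0]
contact_force: [2.6, -7.5, -5.0]
width: 0.0008
t 6.85 gate mm [-1.  20.7] z 0.1678 tooly yaw 14.9 F [ 2.6 -7.5 -5. ] j6 -0.35 w 0.0008 tilt -1.0
```

Force is rising steadily, so the lever is at the cross stop. I'll back off and go round behind it, then look.

```bash
python3 -m creep '[[[-2,0,0,0,0,0],[0,-2,0,0,0,0],[0,-2,0,0,0,0],[0,-2,0,0,0,0],[0,-2,0,0,0,0]]]'
python3 -m creep '[[[2,0,0,0,0,0],[2,0,0,0,0,0],[0.4,0,0,0,0,0],[0,0,0,0,0,0],[0,0,0,0,0,0]]]'
python3 -c "
from h import *
st()
im=grab_frame('side')
crop('side',im,270,170,80,70,9,'pics/s5.png')
for x in(-7,0):
  for y in (19,25): 
    f=C+M.T@[x/1e3,y/1e3];k=C+M.T@[x*.00179,y*.00179]; print(x,y,'foot',(np.array(proj('side',[*f,.118]))-[270,170])*9,'knob',(np.array(proj('side',[*k,.186]))-[270,170])*9)"
```

```text
clock: 7.27
position: [0.4811, -0.0311, 0.1679]
eef_rot: [0.61, 0.793, 0.0, -0.0]
contact_force: [1.0, 0.5, -0.3]
width: 0.0002
clock: 7.68
position: [0.471, 0.0114, 0.1681]
eef_rot: [0.609, 0.793, 0.0, 0.0]
contact_force: [-0.5, 0.0, -0.6]
width: 0.0002
t 7.6833 gate mm [-80.6  45.1] z 0.1681 tooly yaw 14.9 F [-0.5  0.  -0.6] j6 -0.36 w 0.0002 tilt -1.0
-7 19 foot [403.39786655 407.39505529] knob [361.84704298 247.62079842]
-7 25 foot [392.14564731 400.01230535] knob [341.39080083 234.86126822]
0 19 foot [417.12302527 399.01134961] knob [387.27787981 233.12311774]
0 25 foot [405.86778143 391.67378434] knob [366.80918606 220.50667508]
```

View pics/s5.png

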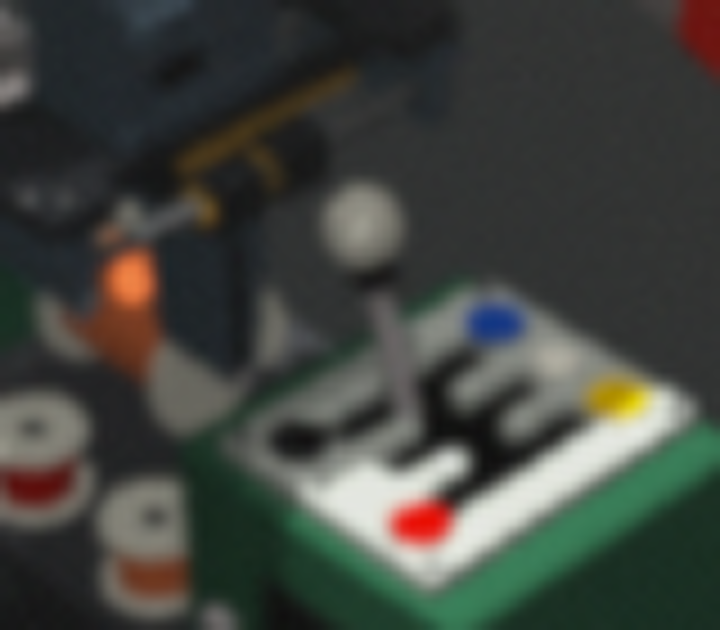

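The knob is at (363,225), against (367,221) predicted for x = 0, y = +25, so the lever is in the +y column. Last push is along +x. End of travel is expected near TCP x = +19.5 mm.

```bash
python3 -m creep '[[[0,2,0,0,0,0],[0,2,0,0,0,0],[0,0.8,0,0,0,0],[0,0,0,0,0,0]]]'
python3 -m creep '[[[0,0.7,0,0,0,0],[0,0.7,0,0,0,0],[0,0,0,0,0,0]]]'
python3 -m creep '[[[0,0.7,0,0,0,0],[0,0.7,0,0,0,0],[0,0,0,0,0,0]]]'
python3 -m creep '[[[0,0.6,0,0,0,0],[0,0.6,0,0,0,0],[0,0,0,0,0,0]]]'
python3 -c "
from h import *
st()"
```

```text
clock: 8.07
position: [0.5186, 0.0234, 0.1677]
eef_rot: [0.61, 0.793, 0.0, 0.0]
contact_force: [-0.6, -0.1, 0.5]
width: 0.0005
clock: 8.32
position: [0.5311, 0.0272, 0.1679]
eef_rot: [0.61, 0.793, 0.0, 0.0]
contact_force: [-2.4, -0.6, 1.0]
width: 0.0
clock: 8.57
position: [0.5452, 0.031, 0.1679]
eef_rot: [0.61, 0.793, 0.0, 0.0]
contact_force: [-2.4, -0.6, 0.2]
width: 0.0005
clock: 8.82
position: [0.5568, 0.0341, 0.1678]
eef_rot: [0.61, 0.793, 0.0, 0.0]
contact_force: [-2.2, -0.7, -1.3]
width: 0.0003
t 8.8167 gate mm [ 8.2 44.8] z 0.1678 tooly yaw 14.9 F [-2.2 -0.7 -1.3] j6 -0.31 w 0.0003 tilt -1.0
```

```bash
python3 -m creep '[[[0,0.4,0,0,0,0],[0,0.4,0,0,0,0],[0,0,0,0,0,0]]]'
python3 -m creep '[[[0,0.3,0,0,0,0],[0,0,0,0,0,0]]]'
python3 -m creep '[[[0,0.2,0,0,0,0],[0,0,0,0,0,0]]]'
python3 -c "
from h import *
st()"
```

```text
clock: 9.07
position: [0.5641, 0.0362, 0.1679]
eef_rot: [0.61, 0.793, 0.0, 0.0]
contact_force: [-3.1, -1.4, -1.1]
width: 0.0002
clock: 9.23
position: [0.5667, 0.0368, 0.1679]
eef_rot: [0.61, 0.793, 0.0, 0.0]
contact_force: [-3.6, -0.5, -0.2]
width: 0.0003
clock: 9.4
position: [0.5685, 0.0373, 0.1679]
eef_rot: [0.61, 0.793, 0.0, 0.0]
contact_force: [-3.6, -0.9, -1.4]
width: 0.0005
t 9.4 gate mm [20.3 44.9] z 0.1679 tooly yaw 14.9 F [-3.6 -0.9 -1.4] j6 -0.3 w 0.0005 tilt -1.0
```

No stop felt yet, so I'll continue in small steps until the force rises.

```bash
python3 -m creep '[[[0,0.3,0,0,0,0],[0,0,0,0,0,0]]]'
python3 -m creep '[[[0,0.2,0,0,0,0],[0,0,0,0,0,0]]]'
python3 -m creep '[[[0,0.2,0,0,0,0],[0,0,0,0,0,0]]]'
```

```text
clock: 9.57
position: [0.5716, 0.0381, 0.168]
eef_rot: [0.61, 0.793, 0.0, 0.0]
contact_force: [-2.6, -0.6, -1.3]
width: 0.0002
clock: 9.73
position: [0.5734, 0.0386, 0.1679]
eef_rot: [0.61, 0.793, 0.0, 0.0]
contact_force: [-2.9, -1.6, -0.4]
width: 0.0003
clock: 9.9
position: [0.5751, 0.0391, 0.1678]
eef_rot: [0.61, 0.793, -0.0, -0.0]
contact_force: [-3.0, -2.1, -1.4]
width: 0.0005
```

```bash
python3 -m creep '[[[0,0.2,0,0,0,0],[0,0,0,0,0,0]]]'
python3 -m creep '[[[0,0.2,0,0,0,0],[0,0,0,0,0,0]]]'
python3 -c "
from h import *
st()
crop('side',grab_frame('side'),270,170,80,70,9,'pics/s6.png')
for x in(17,22,27):
    y=26
    f=C+M.T@[x/1e3,y/1e3];k=C+M.T@[x*.00179,y*.00175]; print(x,y,'foot',(np.array(proj('side',[*f,.118]))-[270,170])*9,'knob',(np.array(proj('side',[*k,.179]))-[270,170])*9)"
```

```text
clock: 10.07
position: [0.5768, 0.0396, 0.1677]
eef_rot: [0.61, 0.793, -0.0, -0.0]
contact_force: [-4.7, -1.2, -2.2]
width: 0.0004
clock: 10.23
position: [0.5784, 0.04, 0.1676]
eef_rot: [0.61, 0.793, -0.001, -0.001]
contact_force: [-5.8, -3.0, -3.7]
width: 0.0005
t 10.2333 gate mm [30.6 45. ] z 0.1676 tooly yaw 14.9 F [-5.8 -3.  -3.7] j6 -0.29 w 0.0005 tilt -1.0
17 26 foot [436.97713612 370.43147075] knob [426.01351993 200.95439349]
22 26 foot [446.585174   364.59798679] knob [443.46315809 191.04594145]
27 26 foot [456.15198833 358.78953155] knob [460.77739302 181.2143756 ]
```

View pics/s6.png

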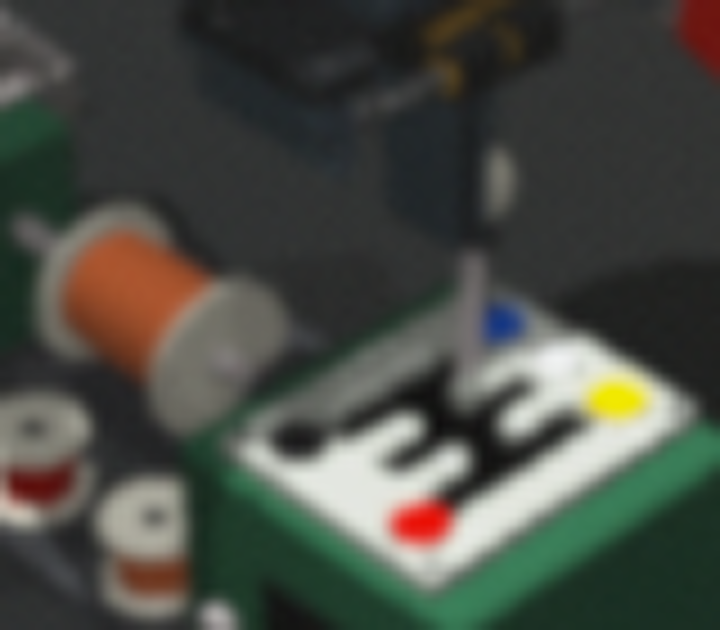

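The knob's right edge is at about (515,182), so its centre is near (475,182). Home is predicted at (461,181). The force is rising too. I'll press slightly more to seat it, then withdraw and check numerically.

```bash
python3 -m creep '[[[0,0.2,0,0,0,0],[0,0,0,0,0,0]]]'
python3 -m creep '[[[0,0.2,0,0,0,0],[0,0,0,0,0,0]]]'
python3 -m creep '[[[0,0.2,0,0,0,0],[0,0,0,0,0,0]]]'
```

```text
clock: 10.45
position: [0.58, 0.0405, 0.1674]
eef_rot: [0.61, 0.793, -0.001, -0.001]
contact_force: [-7.3, -3.8, -3.7]
width: 0.0004
clock: 10.62
position: [0.5816, 0.0409, 0.1673]
eef_rot: [0.61, 0.793, -0.001, -0.001]
contact_force: [-8.3, -3.9, -4.0]
width: 0.0004
clock: 10.78
position: [0.5832, 0.0414, 0.1671]
eef_rot: [0.61, 0.793, -0.001, -0.001]
contact_force: [-8.9, -4.1, -3.8]
width: 0.0002
```

```bash
python3 -m creep '[[[0,-2,0,0,0,0],[0,-3,0,0,0,0],[0,-4,0,0,0,0],[0,-3,0,0,0,0],[0,0,0,0,0,0]]]'
python3 -m creep '[[[0,0,-3,0,0,0],[0,0,-3,0,0,0],[0,-3,-3,0,0,0],[0,-3,0,0,0,0],[0,0,0,0,0,0]]]'
python3 -c "
from h import *
st()
a=grab_frame('side');b=grab_frame('top')
f=lambda im,u,v,w,h,k:cv2.resize(im[v:v+h,u:u+w,::-1],None,fx=k,fy=k,interpolation=cv2.INTER_CUBIC)
cv2.imwrite('pics/last.png',np.hstack([f(a,295,170,65,70,6),f(b,295,175,65,70,6)]))
k=C+M.T@[.048,.045];q=C+M.T@[.027,.026]
for n,o in(('side',[295,170]),('top',[295,175])):
  print(n,'home: knob',(np.array(proj(n,[*k,.179]))-o)*6,'foot',(np.array(proj(n,[*q,.118]))-o)*6)
"
```

```text
clock: 11.2
position: [0.4638, 0.0104, 0.168]
eef_rot: [0.61, 0.793, -0.001, -0.001]
contact_force: [0.1, -0.7, 0.8]
width: 0.0007
clock: 11.62
position: [0.4086, -0.0049, 0.259]
eef_rot: [0.61, 0.793, 0.001, 0.001]
contact_force: [0.9, 1.4, 0.6]
width: 0.0006
t 11.6167 gate mm [-145.1   45.5] z 0.259 tooly yaw 14.9 F [0.9 1.4 0.6] j6 -0.42 w 0.0006 tilt -1.0
side home: knob [157.39179439 121.4246927 ] foot [154.10132555 239.19302103]
top home: knob [ 90.34586458 161.05919057] foot [142.39986205 208.39243203]
```

View pics/last.png

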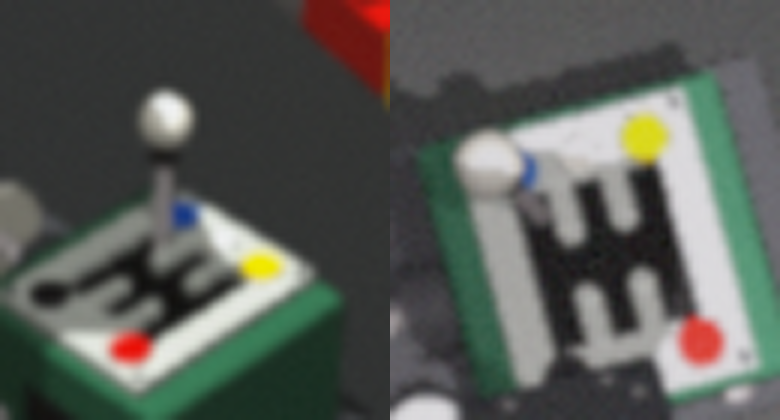

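In the side view (left) the knob is at (165,120), against (157,121) predicted. In the top view (right) it is at (100,165), against (90,161). At 6 px per image pixel that is within about 2 to 4 mm of home, and the blue button is beside the stem. The hand is clear.

```bash
python3 -c "
from h import *
finish_job();st()"
```

```text
the job is handed in; nothing more can be done
the job is handed in; nothing more can be done
```

The lever is in the blue-marked slot, the one at the +x, +y corner. I handed the job in at about 12 s; no verdict is reported.

**What I did:** I used the shut fingers and only pushed. The lever went out of its parking slot into the neutral corridor, then across to the +y column, then into the blue slot. The hand then backed off and rose clear.

**Last checks:**
- **Position:** In both cameras the knob is within about 2–4 mm of its predicted home position. That is about the size of the offset between the two cameras, and well inside the tolerance.
- **Forces:** The readings stayed around 11 N or less. They include a few newtons along z, below the 15 N spring that holds the lever down.
- **Hand clear:** The tool read about zero contact force after it withdrew.

**Less certain:**
- **Stop:** It felt soft, and the fingers moved about 5–8 mm further than I had predicted. I take home from the pictures and the rising force, not from a hard stop.
- **Other things on the bench:** I did not measure the loose items again at the end. The hand was never near them at low height and met no unexpected contact.

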